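# Cap the punch canister and unlatch it from its bench holder

## Robot

A 6-joint arm with a two-finger parallel gripper is mounted at the origin on the work surface. World frame = base frame: x ahead of the robot, y to its left, z up, the work surface at z = 0. Lengths are in mm, angles in degrees, forces in N, time in s.
With the tool pointing down it reaches from about 325 to 925 mm from the base axis. Payload 3.1 kg.
Tool frame: the origin (TCP) lies at the very end of the fingers, on their centre line; the grasp point (between the pads) lies grasp_offset behind it (grasp_offset is the distance from the TCP to the grasp point, in mm); z points along the fingers, y is the line along which they close (so a half turn about z gives the same grasp; the last joint's range is limited). The gripper opens to 85 mm and grips with 20 to 120 N. Pads are 22 mm wide; open, the fingers measure 114 mm over their backs; the gripper's body (76 mm by 85 mm) begins 54 mm behind the grasp point. The pads swing forward as they close: fully open they stand 13 mm farther back than shut.
Start: joints at [-70.772, 12.427, 92.441, -0, 75.132, -6.429], TCP at [270.636, -563.378, 231.3] pointing down, gripper open.
Joint ranges: [-157.48, 157.48], [-44.54, 120.13], [17.64, 146.25], [-64.5, 244.5], [7.68, 150.69], [-147.95, 147.95]. Speed limits (degrees/s): [159.86, 159.86, 180, 180, 180, 180].

## Interface

Orientations are given as [roll, pitch, yaw] about the fixed x, y, z axes, in that order (R = Rz(yaw) Ry(pitch) Rx(roll)).
In Python, from station import * gives the robot as it stands. Calls block until the motion is done:
- goto(position, orientation): joint-space move of the TCP to a pose.
- move_l(position, attitude=None, speed=150): straight line of the TCP; attitude=None keeps the orientation; speed is the mean speed in mm/s.
- move_j(angles): joint-space move.
- grip(opening, squeeze=None): finger opening in mm; squeeze is the grip in N (None keeps the last); returns when the fingers have stopped.
- wait(seconds).
- solve_ik(position, orientation): joint angles nearest the present ones, or None.
- get_obs(): the state.
- get_image(name): name is "side" or "top" or "wrist"; returns the picture (480x640x3 uint8, red, green, blue); there is no depth.
- get_calibration(name): a dict with "fx", "fy", "cx", "cy" (pixels), "R" (3x3) and "t" (3): a world point X has camera coordinates R X + t; the wrist camera has in their place "mount" (4x4, takes a point from camera to tool coordinates, whose origin is the TCP and whose axes are the flange's). Camera axes: x right, y down, z forward; pixel columns grow to the right and rows downward; lengths in mm; the calibration is good to about 2 mm. A picture is of the moment at which its call begins: read the wrist's pose just before it. get_calibration takes no time and is no camera call.
A pose or a line that the arm cannot do raises Unreachable and nothing moves.
- sign_off(): hands the job in; it is judged then, once.
Trained networks look in the newest picture that a camera, given by its name, has taken for a name from the list of things; names that differ only in an ending like _2 or _b are one class to them, and where a whole thing is asked for, a point or a joint stands for the part that bears it (a point fixed in the world has none). Each returns a list of dicts, best first, with "score" (0 to 1); they miss things now and then, are a little off and sometimes report something else, mostly with a low value. They report only what shows in the picture. A call takes as long as a camera call. They do not tell look-alikes from the thing itself.
- spot_in(name, camera): "extent" ([centre column, centre row, width, height] in pixels, round what is visible of it).
- regions_of(name, camera): "region" (480x640 bool, what is visible of it) and "extent" ([centre column, centre row, width, height] in pixels, round what is visible of it).
The state is a dict: "t": time; "joint_pos": joint angles; "qvel": joint speeds; "effort": joint torques, N m; "tcp_pos": TCP position; "ee_rot": TCP orientation; "wrist_force": force on the tool from outside, world axes, zero at the start; "moment": the same for the moment, N m; "grip_width": finger opening in mm; "grip_force": force on a finger pad.
Only numpy, scipy, OpenCV 4.12 (cv2) and the standard library are available. Lean on these libraries where they do the work, as an engineer would, in place of code of your own. Each camera call takes 0.05 s, during which the arm holds its last target. There are 200 camera calls.

## Task

Put the small loose brass cover on the open punch canister so that it sits level and fully down on the rim, and let go of it. Then pinch the canister's two side catches together, lift it upright and covered out of its holder, and finish while still holding it by the catches, still, with its foot at least 5 cm above the top of the holder. Leave the other things on the bench where they are.

Things in the scene. Friction and masses are not known exactly. Their poses are not given: they have to be found in the camera images.
- dock: bench holder fixed to the bench, turned about z only: grey block 90 (x) by 96 (y) by 28 mm high with a round pocket (52 mm bore, floor 10 mm above the bench), and on it at +y and -y two dark steel latch housings, 40 mm wide along x, 33 to 46 mm from the middle, tops 45 mm above the bench (the holder's top). Origin: centre of its underside, below the pocket's middle
- canister: open round brass can, 49 mm outside, 43 mm bore, 70 mm high, about 0.35 kg, punch stubs inside ending 12 mm below the rim. Stands in the holder's pocket, foot 10 mm above the bench, axes as the holder's. Steel spring catches at its +y and -y sides hook under the latch housings; with both pressed it lifts straight up, clear after 35 mm. Origin: centre of its underside, z up
- canister_rim (a point): centre of the canister's mouth, level with the rim, 70 mm above its foot (80 mm above the bench at the start)
- catch_l (a joint): how far the +y catch is pressed in towards the canister's axis: 0 = out and latched, 0.006 m = fully in; free of the holder above 0.004. A spring pushes it out with 2 N at 0, 6 N at 0.006; a grip of 20 N or more presses both fully in
- catch_r (a joint): the same for the -y catch
- catch_l_pad (a point): middle of the outer face of the +y catch's finger plate: upright flat steel, 20 mm wide (along the canister's x), 26 mm tall, 40 to 66 mm above the canister's foot, above the holder and below the rim. Over both plates it is 66 mm, pressed in 54 mm. Pinch from above with one finger on each plate, beside the cover, the tips staying above the holder's top (35 mm above the foot)
- catch_r_pad (a point): the same point of the -y catch's finger plate
- cover: small loose brass cover, lying on the bench knob up: disc 49 mm across, 4 mm thick; under it a tapered spigot 39 mm across, 6 mm deep, that enters the can; on it a round upright knob 14 mm across, 16 mm tall. 26 mm high in all, 0.09 kg, yaw is free. Origin: centre of the spigot's underside; seated it is 64 mm above the canister's foot and the knob's top 90 mm above it
- cover_knob (a point): middle of the cover's knob, 18 mm above the cover's origin, where to grip it
- pitch_block: a bystander fixed to the bench: a round black block 144 mm across, 34 mm high, with a brass plate on top. Origin: centre of its underside
- big_lid: bystander: a larger brass lid of the same make, 80 mm across with the same knob; it does not belong to the canister. Origin: centre of its underside
- dish: bystander: a small shallow copper dish, 72 mm across, 22 mm high. Origin: centre of its underside
- punch: bystander: a steel punch lying on the bench, 108 mm long (along its x), 9 mm thick. Origin: under the middle of its thick shank
- hammer: bystander: a chasing hammer lying on the bench. Origin: its underside
- bowl: bystander: a brass bowl, 130 mm across, 55 mm high. Origin: centre of its underside
- vase: bystander: a small brass vase, 76 mm across, 150 mm high. Origin: centre of its underside
There are look-alikes about, which are no part of the job. What is shaped like the cover but pink is not meant. Leave any blue or pink look-alike of the canister alone.

How it is judged (in metres and radians):
On the way, in this order (a step that is already met when the one before it is completed fails the run):
1. the cover sits level and fully down on the canister's rim, let go, while the canister still stands latched in its holder (z of cover in the frame of canister between 0.062 and 0.0665 m and x of cover in the frame of canister between -0.004 and 0.004 m and y of cover in the frame of canister between -0.004 and 0.004 m and angle between the z axis of cover and the z axis of canister, either way round below 0.06 rad and z of canister in the frame of dock below 0.014 m and angle between canister's own z axis and vertical below 0.08 rad and contact force between the fingers and cover below 0.1 N and linear speed of cover below 0.03 m/s and value of joint each of catch_l, catch_r below 0.0015 m), for 0.2 s.
2. both side catches are pinched in by the fingers with the covered canister still standing in its holder (value of joint each of catch_l, catch_r above 0.004 m and z of canister in the frame of dock below 0.014 m and angle between canister's own z axis and vertical below 0.08 rad and z of cover in the frame of canister between 0.062 and 0.0665 m and x of cover in the frame of canister between -0.004 and 0.004 m and y of cover in the frame of canister between -0.004 and 0.004 m and angle between the z axis of cover and the z axis of canister, either way round below 0.06 rad and contact force between the fingers and canister above 3 N), for 0.1 s.
At the end, for the whole second after the job is handed in: held by both catches (each pressed in over 4 mm), at rest, upright within 0.2 rad, foot 50 mm or more above the holder's top and clear of it; the cover sits on the rim within 4 mm of centre, 2.5 mm of fully down and 0.06 rad of level, not touched by the robot (z of canister in the frame of dock above 0.095 m and angle between canister's own z axis and vertical below 0.2 rad and linear speed of canister below 0.03 m/s and contact force between the fingers and canister above 3 N and contact force between canister and dock below 0.1 N and contact force between the arm and cover below 0.5 N and value of joint each of catch_l, catch_r above 0.004 m and z of cover in the frame of canister between 0.062 and 0.0665 m and x of cover in the frame of canister between -0.004 and 0.004 m and y of cover in the frame of canister between -0.004 and 0.004 m and angle between the z axis of cover and the z axis of canister, either way round below 0.06 rad); the arm keeps its last pose, push and grip.
It fails at once if another thing on the bench was moved more than 30 mm (distance of any of big_lid, dish, punch, hammer, bowl, vase from where it was at the start of the episode above 0.03 m).
It fails at once if the canister was tipped more than 0.4 rad (angle between canister's own z axis and vertical above 0.4 rad).
It also fails if it takes over 48 s, if anything falls off the work surface, if the arm or the gripper's body presses on something with over 40 N, if the wrist force passes 120 N, or if a joint passes its speed limit or range.

## Working session

There is one attempt and no reset: what is moved stays moved. The work goes in short steps, each a Python script; the robot and the scene stay as the last script left them, time stands still between calls to the robot, and variables do not carry over. Pictures are saved under pics/ and viewed, at most 10 in all, crops included, and the job is handed in when it is done.

```bash
mkdir -p pics; ls; cat > h.py <<'E'
from station import *
import numpy as np, cv2
def save(n,im): cv2.imwrite('pics/'+n+'.png',im[:,:,::-1])
def ray(cam,u,v,z,obs=None):
    c=get_calibration(cam); d=np.array([(u-c['cx'])/c['fx'],(v-c['cy'])/c['fy'],1.])
    R=np.array(c['R']);t=np.array(c['t']); o=-R.T@t; w=R.T@d
    return o+w*(z-o[2])/w[2]
def proj(cam,X):
    c=get_calibration(cam); p=np.array(c['R'])@np.array(X)+np.array(c['t']); return [c['fx']*p[0]/p[2]+c['cx'],c['fy']*p[1]/p[2]+c['cy']]
E
python3 - <<'E'
from h import *
o=get_obs(); print(o)
a=get_image('top'); b=get_image('side'); save('top',a); save('side',b)
for cam in ('top','side'):
    c=get_calibration(cam); print(cam,(-np.array(c['R']).T@np.array(c['t'])).round(), c['fx'])
    for n in ['cover','canister','dock','cover_knob','catch_l_pad','big_lid','pitch_block']:
        for r in spot_in(n,cam)[:4]: 
            e=r['extent']; print(cam,n,round(r['score'],2),np.round(e,1),ray(cam,e[0],e[1],20).round())
print(get_calibration('wrist'))
E
```

```text
pics
{'t': 0.0, 'joint_pos': array([-7.07720091e+01,  1.24758839e+01,  9.25295113e+01, -1.33186321e-03,
        7.51304808e+01, -6.42678500e+00]), 'qvel': array([-0.03849783, -0.02523466,  0.06802758, -0.01922776, -0.08681876,
        0.04068586]), 'effort': array([ 5.81102340e-04, -3.96841228e+01, -3.03851688e+01, -1.33932717e-04,
        9.55126161e-03,  8.24044065e-06]), 'tcp_pos': array([ 270.35399955, -562.59814784,  229.96830161]), 'ee_rot': array([-1.79864834e+02, -1.39306956e-02,  2.56551027e+01]), 'wrist_force': array([0.14253965, 0.44773661, 0.61287178]), 'moment': array([ 0.01857199, -0.03473303,  0.03172525]), 'grip_force': 0.0, 'grip_width': 85.34262040822873}
top [493.   3. 989.] 453.74351621779164
top cover 0.8 [395.1 292.4  27.9  23.1] [ 456. -176.   20.]
top cover 0.7 [383.1 334.8  24.5  25.4] [ 366. -151.   20.]
top cover 0.57 [447.6 301.9  27.   22. ] [ 438. -288.   20.]
top canister 0.93 [258.  130.9  30.2  31.7] [799. 127.  20.]
top canister 0.75 [373.6 208.4  30.9  29. ] [ 635. -127.   20.]
top canister 0.73 [316.8 206.4   4.6  49.7] [637.  -5.  20.]
top caniste
[... 1320 characters left out ...]
pad 0.68 [295.8 214.3   7.8  12.4] [ 660. -141.   20.]
side big_lid 0.6 [314.6 348.2  45.9  33.4] [451. 208.  20.]
side pitch_block 0.73 [249.1 297.1  76.1  61.1] [618. 149.  20.]
side pitch_block 0.42 [381.6 234.9  24.9  11.6] [ 450. -154.   20.]
{'fx': 352.3113899686753, 'fy': 352.3113899686753, 'cx': 313.1553724103669, 'cy': 247.49196994723007, 'mount': array([[-7.81867916e-04, -9.50261026e-01, -3.11453641e-01,
         8.04071643e+01],
       [ 9.99999471e-01, -5.34796354e-04, -8.78690545e-04,
        -9.46077242e-02],
       [ 6.68421107e-04, -3.11454163e-01,  9.50260942e-01,
        -1.42518980e+02],
       [ 0.00000000e+00,  0.00000000e+00,  0.00000000e+00,
         1.00000000e+00]])}
```

```bash
python3 - <<'E'
import cv2,numpy as np
a=cv2.imread('pics/top.png')[130:370,330:490]; b=cv2.imread('pics/side.png')[160:280,260:440]
a=cv2.resize(a,None,fx=2.5,fy=2.5,interpolation=2); b=cv2.resize(b,(400,267),interpolation=2)
c=np.zeros((600,800,3),np.uint8); c[:,:400]=a; c[:267,400:]=b
t=cv2.resize(cv2.imread('pics/top.png'),(400,300)); c[290:590,400:]=t
cv2.imwrite('pics/c1.png',c)
E
```

```text
(no output)
```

View pics/c1.png

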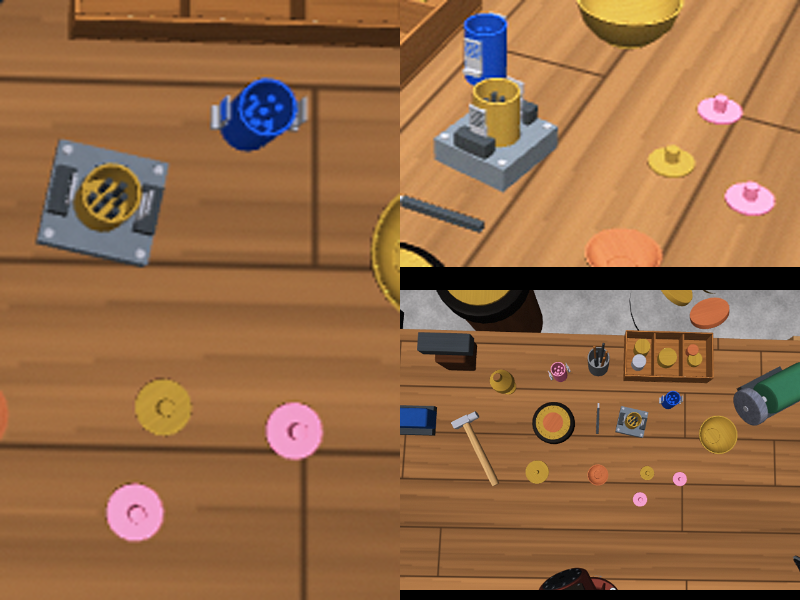

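```bash
cat >> h.py <<'E'
from scipy.spatial.transform import Rotation as Ro
def wray(u,v,z,o):
    c=get_calibration('wrist'); M=np.array(c['mount']); d=np.array([(u-c['cx'])/c['fx'],(v-c['cy'])/c['fy'],1.])
    R=Ro.from_euler('xyz',o['ee_rot'],degrees=True).as_matrix()
    p=R@M[:3,3]+o['tcp_pos']; w=R@M[:3,:3]@d
    return p+w*(z-p[2])/w[2]
def wproj(X,o):
    c=get_calibration('wrist'); M=np.array(c['mount']); R=Ro.from_euler('xyz',o['ee_rot'],degrees=True).as_matrix()
    q=M[:3,:3].T@(R.T@(np.array(X)-o['tcp_pos'])-M[:3,3]); return np.array([c['fx']*q[0]/q[2]+c['cx'],c['fy']*q[1]/q[2]+c['cy']])
E
python3 - <<'E'
import station
print([ (k,v) for k,v in vars(station).items() if isinstance(v,(int,float))])
from h import *
try: print(grasp_offset)
except Exception as e: print(e)
a=-11.3
goto([440,-172,150],[180,0,a]); o=get_obs(); im=get_image('wrist'); save('w1',im)
for n in ('cover','cover_knob'):
    for r in spot_in(n,'wrist')[:3]: e=r['extent'];print(n,r['score'],np.round(e,1),wray(e[0],e[1],10,o).round(1))
goto([625,-122,220],[180,0,a]); wait(.3); o2=get_obs(); im2=get_image('wrist'); save('w2',im2)
for n in ('canister','dock','catch_l_pad','catch_r_pad'):
    for r in spot_in(n,'wrist')[:3]: e=r['extent'];print(n,r['score'],np.round(e,1),wray(e[0],e[1],80,o2).round(1),wray(e[0],e[1],63,o2).round(1))
np.save('o.npy',[o,o2],allow_pickle=True)
c=np.hstack([cv2.resize(x,(400,300)) for x in(im,im2)]);save('c2',c); print(o['t'],o2['t'],o2['tcp_pos'],o['tcp_pos'])
E
```

```text
[('grasp_offset', 18.700000000000003)]
18.700000000000003
cover 0.85 [452.5 207.3  61.   56. ] [ 439.7 -288.    10. ]
cover 0.69 [313.6 212.2  56.1  63.6] [ 458.  -176.2   10. ]
cover 0.63 [308.5 314.4  53.4  52.9] [ 366.9 -153.2   10. ]
cover_knob 0.97 [314.8 212.4  56.8  59.1] [ 457.6 -177.1   10. ]
cover_knob 0.93 [455.2 208.4  60.2  59.3] [ 438.3 -290.1   10. ]
cover_knob 0.74 [308.3 311.9  55.   48.5] [ 369.4 -153.6   10. ]
canister 0.81 [445.4  94.1  99.   68.2] [ 709.3 -238.6   80. ] [ 709.6 -244.7   63. ]
canister 0.74 [309.5 220.4  79.3  69.6] [ 635.4 -121.2   80. ] [ 631.4 -120.2   63. ]
canister 0.62 [19.2 80.6 38.5 68.2] [779.9  65.4  80. ] [784.5  77.6  63. ]
dock 0.68 [309.9 209.8 101.2  93.7] [ 644.  -123.3   80. ] [ 640.5 -122.4   63. ]
catch_l_pad 0.89 [13.8 63.6 24.3 28.8] [791.   64.1  80. ] [796.3  76.3  63. ]
catch_l_pad 0.7 [273.9 217.   14.3  30. ] [644.  -93.2  80. ] [640.4 -90.5  63. ]
catch_l_pad 0.64 [492.9  87.6  11.1  25.3] [ 706.8 -273.1   80. ] [ 707.  -281.2   63. ]
catch_r_pad 0.92 [404.4 104.8  26.9  32.8] [ 707.9 -208.1   80. ] [ 708.2 -212.3   63. ]
catch_r_pad 0.73 [343.1 219.2  10.9  32.2] [ 631.  -148.4   80. ] [ 626.6 -149.1   63. ]
2.4 3.6833 [ 623.96090248 -122.52449139  219.63903149] [ 440.39578231 -172.77373339  150.45905365]
```

View pics/c2.png

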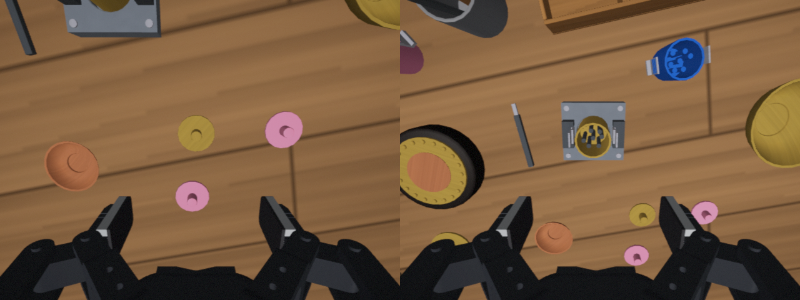

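```bash
cat >> h.py <<'E'
def above(x,y,z,a): # camera right above target
    r=np.radians(a); goto([x-80.4*np.cos(r),y-80.4*np.sin(r),z],[180,0,a]); wait(.3)
def best(name,xy,z,o):
    rs=regions_of(name,'wrist'); p=wproj([*xy,z],o)
    return min(rs,key=lambda r:np.hypot(*(np.array(r['extent'][:2])-p))),p
E
python3 - <<'E'
from h import *
out=[]
for name,x,y,z in (('canister',634,-121,80),('cover',458,-176.5,10)):
    above(x,y,z+70,-11.3); o=get_obs(); im=get_image('wrist'); r,p=best(name,(x,y),z,o)
    m=r['region'].astype(np.uint8); cs=max(cv2.findContours(m,0,1)[0],key=cv2.contourArea)
    el=cv2.fitEllipse(cv2.convexHull(cs)); print(name,r['score'],p.round(1),np.round(r['extent'],1),el,wray(*el[0],z,o).round(2),o['tcp_pos'],o['t'])
    save('z_'+name,im); u,v=map(int,p); c=im[max(v-75,0):v+75,u-100:u+100].copy()
    mm=m[max(v-75,0):v+75,u-100:u+100]; cv2.drawContours(c,cv2.findContours(mm,0,1)[0],-1,(0,255,0),1)
    out.append(cv2.resize(c,(400,300),interpolation=2)); out.append(cv2.resize(im[max(v-75,0):v+75,u-100:u+100],(400,300),interpolation=2))
save('c3',np.vstack([np.hstack(out[:2]),np.hstack(out[2:])]))
E
```

```text
canister 0.64 [313.6 135.3] [314.1 139.4 116.3  85.7] ((312.27716064453125, 138.5263214111328), (83.59371948242188, 117.80582427978516), 90.67747497558594) [ 632.38 -119.9    80.  ] [ 556.87788759 -105.79069708  151.51129495] 4.7167
cover 0.78 [314.1 134.3] [314.9 134.4  83.4  91.1] ((314.2528381347656, 135.25535583496094), (84.63365173339844, 87.75936889648438), 4.808740615844727) [ 457.45 -176.46   10.  ] [ 380.50163889 -160.97459292   80.65823308] 5.925
```

View pics/c3.png

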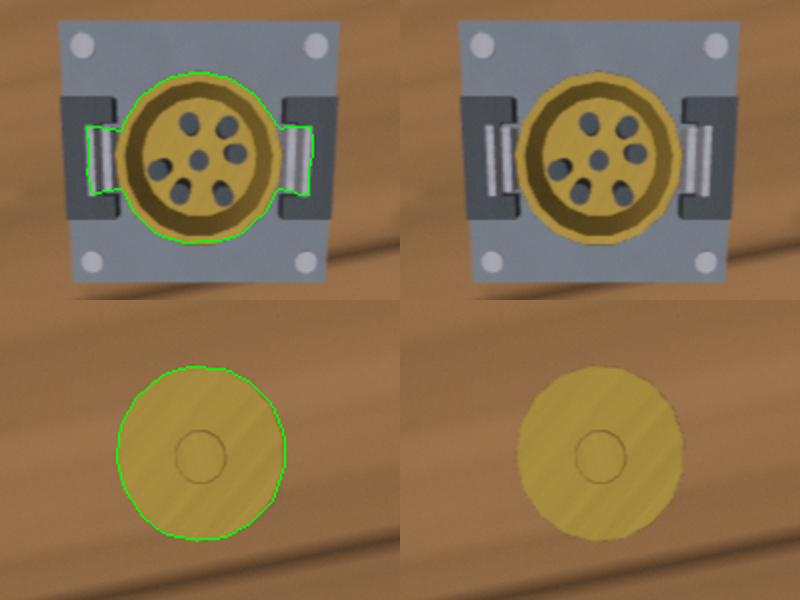

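```bash
cat >> h.py <<'E'
A=-11.3
def st(tag,n=8):
    q=[]
    for _ in range(n): q.append(get_obs()); wait(.02)
    p=np.array([x['tcp_pos'] for x in q]); f=np.array([x['wrist_force'] for x in q])
    print(tag,'t',round(q[-1]['t'],2),'tcp',p.mean(0).round(2),'sd',p.std(0).round(2),'F',f.mean(0).round(1),'w',round(q[-1]['grip_width'],1),'gf',round(q[-1]['grip_force'],1))
    q[-1]['tcp_pos']=p.mean(0); q[-1]['ee_rot'][:]=[180,0,A]; return q[-1]
E
python3 - <<'E'
from h import *
st('a'); grip(45,20)
goto([457.5,-176.5,60],[180,0,A]); move_l([457.5,-176.5,13.5],speed=60); st('down')
grip(0,20); st('closed')
grip(45); st('open')
move_l([457.5,-176.5,60]); above(457.5,-176.5,80,A); o=st('look'); im=get_image('wrist'); r,p=best('cover',(457.5,-176.5),10,o)
cs=max(cv2.findContours(r['region'].astype(np.uint8),0,1)[0],key=cv2.contourArea); el=cv2.fitEllipse(cs)
print(p,el,wray(*el[0],10,o))
E
```

```text
a t 6.14 tcp [ 379.6  -160.71   80.14] sd [0.17 0.03 0.09] F [-0.1 -0.   0.2] w 85.4 gf 0.0
down t 8.1 tcp [ 457.96 -176.74   13.88] sd [0.06 0.03 0.1 ] F [0.  0.2 0.4] w 45.3 gf 0.0
closed t 8.62 tcp [ 457.72 -176.66   13.83] sd [0.   0.01 0.01] F [-0.6  0.   2.6] w 12.8 gf 19.6
open t 9.16 tcp [ 457.39 -176.43   13.36] sd [0.02 0.02 0.03] F [ 0.1  0.1 -0.5] w 45.0 gf 0.0
look t 10.47 tcp [ 379.22 -160.93   79.87] sd [0.09 0.04 0.01] F [ 0.1  0.3 -0.1] w 44.9 gf 0.0
[313.85612682 132.67409764] ((313.6523742675781, 132.48419189453125), (82.87925720214844, 86.96102905273438), 2.8813347816467285) [ 457.62443858 -176.40580441   10.        ]
```

```bash
python3 - <<'E'
from h import *
C=np.array([457.5,-176.5])
goto([*C,60],[180,0,A]); move_l([*C,13.5],speed=60); grip(0,40); g=st('closed')
move_l([*C,100],speed=150); x,y=632.3,-120
above(x,y,155,A); wait(.5); o=st('look',15); im=get_image('wrist'); save('z2',im)
r,p=best('canister',(x,y),80,o)
hsv=cv2.cvtColor(im,cv2.COLOR_RGB2HSV); m=((hsv[...,0]>17)&(hsv[...,0]<32)&(hsv[...,1]>110)).astype(np.uint8)
mm=np.zeros_like(m); cv2.circle(mm,tuple(int(v) for v in p),50,1,-1); m&=mm
cs=max(cv2.findContours(m,0,1)[0],key=cv2.contourArea); el=cv2.fitEllipse(cv2.convexHull(cs))
print(p,el,wray(*el[0],80,o))
cv2.ellipse(im,el,(0,255,0),1); save('c4',cv2.resize(im[20:],(800,575)))
E
```

```text
closed t 12.46 tcp [ 458.01 -176.74   14.08] sd [0.01 0.01 0.01] F [-0.2 -0.   3.7] w 11.7 gf 39.1
look t 14.82 tcp [ 553.5  -104.22  155.05] sd [0.01 0.02 0.02] F [-0.  -0.1 -1.2] w 11.9 gf 39.0
[314.02560921 131.66549121] ((313.4010314941406, 131.8235626220703), (81.65213012695312, 85.76727294921875), 0.8597472906112671) [ 632.28568899 -119.62342858   80.        ]
```

View pics/c4.png

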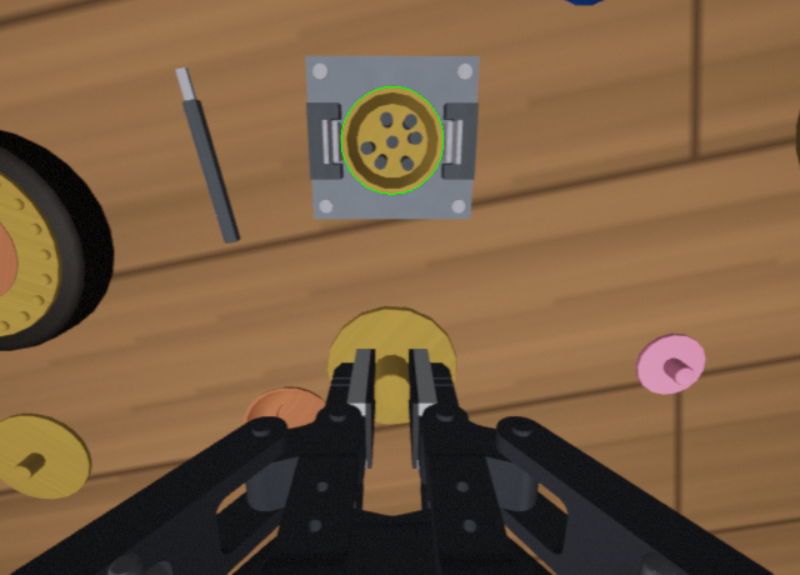

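```bash
python3 - <<'E'
from h import *
C=[632.5,-119.8]
goto([*C,125],[180,0,A]); move_l([*C,100],speed=60); wait(.3); b=st('hover')
d=C+np.array(C)*0-b['tcp_pos'][:2]; C=list(np.array(C)+d)
for z in (95,92,90,89,88,87.5):
    move_l([*C,z],speed=40); wait(.1); o=st(z,3)
    if o['wrist_force'][2]-b['wrist_force'][2]>6: break
E
```

```text
hover t 16.36 tcp [ 632.77 -119.87  100.39] sd [0.05 0.02 0.07] F [ 0.1  0.2 -1.3] w 11.9 gf 39.0
95 t 16.78 tcp [ 632.1  -119.7    94.79] sd [0.04 0.02 0.07] F [-0.4 -0.2 -1.5] w 11.8 gf 39.0
92 t 17.18 tcp [ 632.2  -119.72   91.93] sd [0.02 0.01 0.02] F [ 0.2  0.3 -1.4] w 11.4 gf 39.0
90 t 17.58 tcp [ 632.21 -119.73   89.97] sd [0.01 0.   0.01] F [-0.4  0.1 -1.1] w 11.7 gf 39.0
89 t 17.98 tcp [ 632.23 -119.73   89.  ] sd [0.02 0.01 0.01] F [ 0.1  0.1 -0.7] w 12.0 gf 39.0
88 t 18.38 tcp [ 632.43 -119.8    88.16] sd [0.01 0.   0.01] F [ 0.  -0.2 -0.6] w 11.6 gf 39.1
87.5 t 18.78 tcp [ 632.49 -119.81   88.12] sd [0.   0.01 0.01] F [-0.8  0.5  4.1] w 11.5 gf 39.3
```

```bash
python3 - <<'E'
from h import *
grip(45,20); wait(.2); p=get_obs()['tcp_pos']; move_l([632.5,-119.8,130],speed=100); 
above(632.3,-119.7,170,A); wait(.3); o=st('look'); im=get_image('wrist'); s=get_image('side')
P=wproj([632.3,-119.7,84],o)
hsv=cv2.cvtColor(im,cv2.COLOR_RGB2HSV); m=((hsv[...,0]>17)&(hsv[...,0]<32)&(hsv[...,1]>110)).astype(np.uint8)
mm=np.zeros_like(m); cv2.circle(mm,tuple(int(v) for v in P),50,1,-1); m&=mm
cs=max(cv2.findContours(m,0,1)[0],key=cv2.contourArea); el=cv2.fitEllipse(cv2.convexHull(cs))
print(P,el,wray(*el[0],84,o))
u,v=P.astype(int); a=cv2.resize(im[v-75:v+75,u-100:u+100],(400,300),interpolation=2); b=cv2.resize(s[170:260,250:370],(400,300),interpolation=2); save('c5',np.hstack([a,b]))
E
```

```text
look t 21.16 tcp [ 553.52 -103.96  169.91] sd [0.02 0.02 0.05] F [ 0.1 -0.1 -0.1] w 44.8 gf 0.0
[313.93442929 131.72561494] ((313.24560546875, 132.13986206054688), (77.78447723388672, 81.27728271484375), 179.98526000976562) [ 632.14570311 -119.23631653   84.        ]
```

View pics/c5.png

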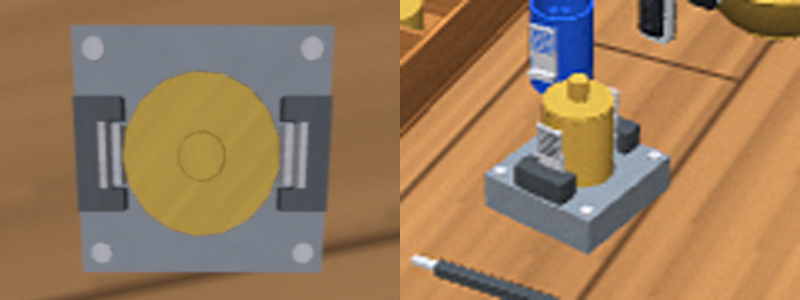

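```bash
python3 - <<'E'
from h import *
C=[632.3,-119.7]
grip(85,35); goto([*C,140],[180,0,A]); move_l([*C,110],speed=80); wait(.2); b=st('hover',4)
move_l([*C,49],speed=70); wait(.2); st('down',4)
grip(40,35); wait(.3); st('pinched'); im=get_image('side'); w=get_image('wrist')
b=cv2.resize(im[150:260,230:370],(400,300),interpolation=2); save('c6',np.hstack([cv2.resize(w,(400,300)),b]))
E
```

```text
hover t 22.96 tcp [ 632.82 -119.86  110.75] sd [0.02 0.01 0.02] F [0.1 0.1 0.1] w 84.9 gf 0.0
down t 24.25 tcp [ 632.77 -119.84   49.69] sd [0.05 0.03 0.05] F [-0.1  0.3 -0.1] w 84.7 gf 0.0
pinched t 25.11 tcp [ 633.38 -120.33   51.06] sd [0.01 0.01 0.01] F [-1.7 -0.5  6.8] w 50.4 gf 39.5
```

View pics/c6.png

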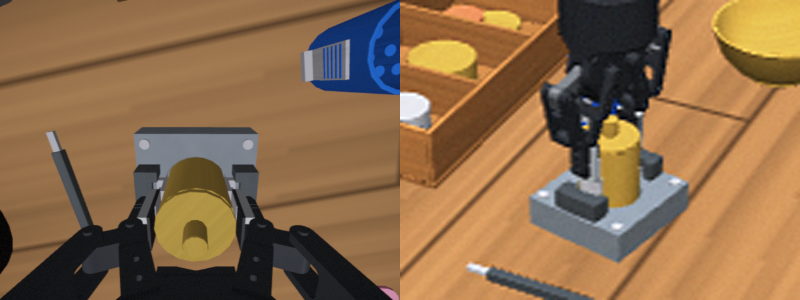

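```bash
python3 - <<'E'
from h import *
grip(40,27); wait(.2); o=st('p27'); x,y=632.5,-119.8
move_l([x,y,60],speed=30); wait(.2); st('up10',4)
move_l([x,y,92],speed=50); st('up40',4)
move_l([x,y,160],speed=60); wait(.6); st('up'); im=get_image('side'); w=get_image('wrist')
b=cv2.resize(im[110:260,200:400],(400,300),interpolation=2); save('c7',np.hstack([cv2.resize(w,(400,300)),b]))
E
```

```text
p27 t 25.76 tcp [ 633.38 -120.32   51.06] sd [0.01 0.01 0.01] F [-1.8 -0.1  6.6] w 50.1 gf 39.5
up10 t 26.54 tcp [ 632.14 -119.65   59.56] sd [0.03 0.02 0.04] F [ 0.3 -0.3 -4.1] w 50.4 gf 37.3
up40 t 27.4 tcp [ 632.16 -119.7    91.71] sd [0.09 0.01 0.14] F [-0.1 -0.2 -3.9] w 50.6 gf 37.3
up t 29.42 tcp [ 632.52 -119.81  160.03] sd [0.01 0.02 0.01] F [-0.   0.  -4.1] w 50.4 gf 37.3
```

View pics/c7.png

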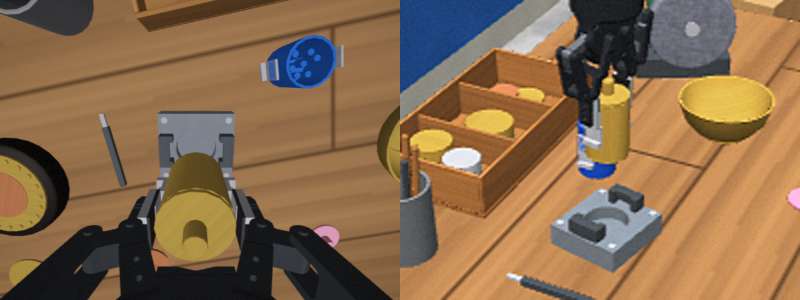

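```bash
python3 - <<'E'
from h import *
w=get_image('wrist'); save('c8',cv2.resize(w[230:440,200:430],(657,600),interpolation=2))
E
```

```text
(no output)
```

View pics/c8.png

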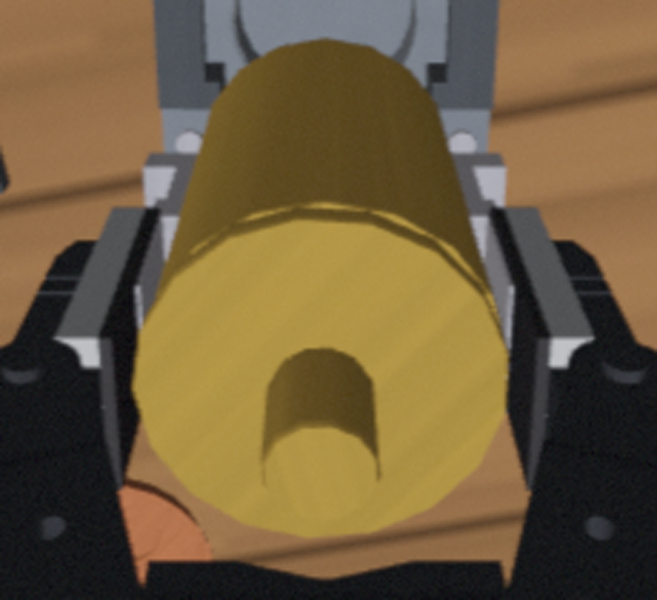

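```bash
python3 - <<'E'
from h import *
grip(42,22); wait(.5); st('22'); w=get_image('wrist'); save('c9',cv2.resize(w[230:440,200:430],(657,600),interpolation=2))
E
```

```text
22 t 30.42 tcp [ 632.5  -119.79  160.  ] sd [0.01 0.02 0.02] F [ 0.  -0.3 -4. ] w 50.4 gf 37.3
```

View pics/c9.png

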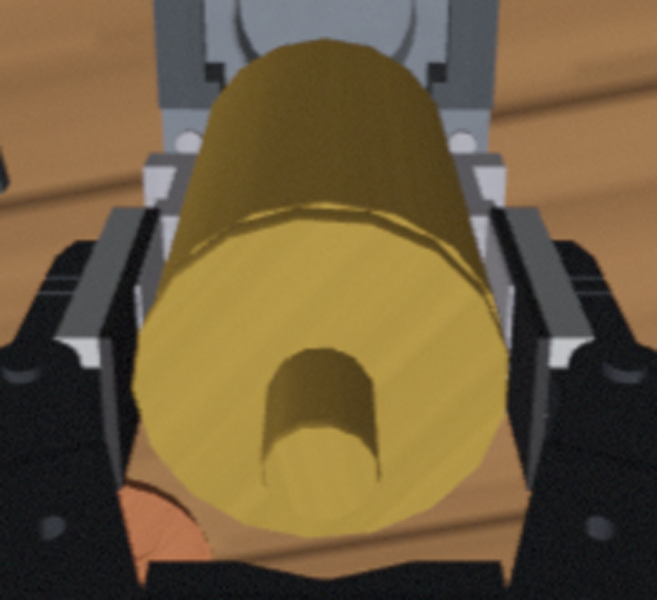

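```bash
python3 -c "
from h import *
print(sign_off())"
```

```text
the job is handed in; nothing more can be done
None
```

I put the brass cover on the canister, pinched both catches, and handed the job in at about 30 s with the canister held upright and still, its foot roughly 7 cm above the holder's top; the sign-off gave no verdict. By my estimate the fingers clear the cover by only about 0.5 mm on one side, and lowering the grip setting did not change that.

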